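# Sort steel offcuts into the sample-marked bins

## Robot

A 6-joint arm with a two-finger parallel gripper is mounted at the origin on the work surface. World frame = base frame: x ahead of the robot, y to its left, z up, the work surface at z = 0. Lengths are in m, angles in rad, forces in N, time in s.
With the tool pointing down it reaches from about 0.375 to 0.9 m from the base axis. Payload 3.1 kg.
Tool frame: the origin (TCP) lies midway between the tips of the shut fingers; the grasp point (between the pads) lies 19 mm behind it (manip.pinch_z is the distance from the TCP to the grasp point, in m); z points along the fingers, y is the line along which they close (so a half turn about z gives the same grasp; the last joint's range is limited). The gripper opens to 85 mm and grips with 20 to 120 N. Pads are 22 mm wide; open, the fingers measure 114 mm over their backs; the gripper's body (76 mm by 85 mm) begins 54 mm behind the grasp point. The pads swing forward as they close: fully open they stand 13 mm farther back than shut.
Start: joints at [-1.425, 0.527, 1.433, -0, 1.181, -0.178], TCP at [0.199, -0.592, 0.231] pointing down, gripper open.
Joint ranges: [-3.08, 3.08], [-0.75, 2.2], [0.22, 2.44], [-1.43, 4.57], [0, 2.65], [-2.85, 2.85]. Speed limits (rad/s): [2.79, 2.79, 3.14, 3.14, 3.14, 3.14].

## Interface

Orientations are given as a unit quaternion [x, y, z, w].
In Python, from station import manip, viewer, ticket gives the robot as it stands.
- The arm moves only by the shell command python3 -m creep 'ROWS' [FORCE]. ROWS is JSON, a list of rows, each an object with "slide": the shift along the tool's x, y, z in cm, a list of three; "angular": the turn, a rotation vector about the tool's x, y, z in rad, a list of three; "claw": the opening, from -1 (shut) to 1 (fully open). A call has 1 to 10 rows; each row shifts and turns the commanded pose from where the row before left it, along the tool's axes as they then stand; what a row does not reach is not made up. A row lasts 1/12 s, in which the tool goes at most 41.7 mm and 7.16 degrees, less where a joint would pass 70% of its speed; a pose out of reach is approached as far as the arm can. A call with a gripper value outside its range is refused whole. The fingers move at their own pace and stop on an object; FORCE is the grip in N (left out, the last holds). Time passes only in rows, so rows that do not move let the fingers close. It gives the time, the measured TCP pose, the force, the opening and the grip force at its end, in the units of the state.
- manip.sense(): the state, without advancing time (a new reading comes with each control period).
- viewer.snapshot(name): name is "side" or "top" or "wrist"; returns the picture (400x640x3 uint8, blue, green, red); there is no depth.
- viewer.calibration(name): a dict with "fov_y" (degrees; the focal length in pixels is half the picture's height over the tangent of half this angle, whatever the lens; pixels are square), "cx", "cy" (the principal point, pixels), "k1" (the pictures are not rectified: a ray, as slopes to the right and down, at radius r is drawn at 1 + k1 r^2 times it, then the intrinsics apply), "T" (4x4, takes a point from camera to world coordinates); the wrist camera has in their place "tool_from_camera" (4x4, takes a point from camera to tool coordinates, whose origin is the TCP and whose axes are the flange's). Camera axes: x right, y up, looking along -z (the intrinsics and any distortion apply to the point x, -y, -z); pixel columns grow to the right and rows downward; lengths in m; the calibration is good to about 2 mm. A picture is of the moment at which its call begins: read the wrist's pose just before it. calibration takes no time and is no camera call.
- ticket.sign_off(): hands the job in; it is judged then, once.
The state is a dict: "t": time; "q": joint angles; "qd": joint speeds; "tau": joint torques, N m; "tcp_pos": TCP position; "tool_rot": TCP orientation; "force": force on the tool from outside, world axes, zero at the start; "ft_torque": the same for the moment, N m; "finger_gap": opening from 0.0 (shut) to 1.0 (fully open); "gripper_force": force on a finger pad.
Only numpy, scipy, OpenCV 4.12 (cv2) and the standard library are available. Lean on these libraries where they do the work, as an engineer would, in place of code of your own. Each camera call takes 0.05 s, during which the arm holds its last target. There are 200 camera calls.

## Task

Sort the four loose steel pieces on the bench (two flat straps, one lying across the other, a box-section tube and an angle cleat) into the three black bins at the back, each into the bin whose rear lip carries a fixed sample of the same shape. Lay every piece right down inside its bin, well below the rim, and do not drop it in from a height. Leave the tape measure, glue bottle, wrench, seam roller and film roll where they stand.

Things in the scene. Friction and masses are not known exactly. Their poses are not given: they have to be found in the camera images.
- strap_low: plain steel flat strap 130 (x) x 32 (y) x 10 mm thick with two dark holes (marks only), about 0.3 kg, lying flat on the bench UNDER strap_top; origin at the centre of its underside, z up
- strap_top: identical steel strap, 130 (x) x 32 (y) x 10 mm, lying crosswise on top of strap_low (its underside 10 mm above the bench); origin at the centre of its underside, z up
- box_tube: plain steel square tube 110 (x, its length) x 30 (y) x 30 mm high, open-ended, wall 3 mm, about 0.27 kg, lying on the bench; origin at the centre of its underside
- angle: plain steel L-section cleat, 70 mm long (x): a flat leg 40 mm wide (y -20 to +20 mm) and 8 mm thick on the bench, and an upright leg 8 mm thick from y +12 to +20 mm, rising to 40 mm; about 0.3 kg; origin at the centre of the underside of the flat leg. It can be pinched by the upright leg
- bin_strap: fixed black open bin, outside 138 (its x) x 178 (its y) x 50 mm high, walls and floor 4 mm; origin at the centre of its underside, z up. Behind its far wall (+x side) a lip 45 mm deep, top 37 mm above the bench, carries, fixed to it and not to be taken, a sample strap (flat bar 130 x 32 x 10 mm): the bin for both straps
- bin_tube: fixed black open bin, outside 138 (its x) x 178 (its y) x 50 mm high, walls and floor 4 mm; origin at the centre of its underside, z up. Behind its far wall (+x side) a lip 45 mm deep, top 37 mm above the bench, carries, fixed to it and not to be taken, a sample square tube (110 x 30 x 30 mm): the bin for the box tube
- bin_angle: fixed black open bin, outside 138 (its x) x 178 (its y) x 50 mm high, walls and floor 4 mm; origin at the centre of its underside, z up. Behind its far wall (+x side) a lip 45 mm deep, top 37 mm above the bench, carries, fixed to it and not to be taken, a sample L-section cleat (70 x 40 x 40 mm): the bin for the angle
- tape_measure: bystander: black and grey tape measure case 72 (x) x 40 (y) x 62 mm high, with a blade hook out to x -47 mm, standing; origin at the centre of its underside
- glue_bottle: bystander: upright red bottle, 48 mm diameter, 145 mm high with a blue nozzle; origin at the centre of its underside
- wrench: bystander: steel wrench 180 mm long (x), lying flat right of the loose pieces, pointing away from the robot; origin under its middle
- seam_roller: bystander: hand roller with a wooden handle and white wheel, 160 mm long (x from -80 to +80 mm), 34 mm high, lying left of the bins; origin under its middle
- film_roll: bystander: upright white film roll, 96 mm diameter to 95 mm high, with a 44 mm diameter handle up to 192 mm, right of the bins; origin at the centre of its underside

How it is judged:
At the end, for the whole second after the job is handed in: Both straps are in the strap bin, the tube in the tube bin and the angle in the angle bin: each piece's origin lies within 65 mm (bin x) and 85 mm (bin y) of its bin's centre and less than 40 mm (angle: 47 mm) above the bin's underside, at rest (under 30 mm/s) (x of strap_low in the frame of bin_strap between -0.065 and 0.065 m and y of strap_low in the frame of bin_strap between -0.085 and 0.085 m and z of strap_low in the frame of bin_strap between -0.005 and 0.04 m and linear speed of each of strap_low, strap_top, box_tube, angle below 0.03 m/s and x of strap_top in the frame of bin_strap between -0.065 and 0.065 m and y of strap_top in the frame of bin_strap between -0.085 and 0.085 m and z of strap_top in the frame of bin_strap between -0.005 and 0.04 m and x of box_tube in the frame of bin_tube between -0.065 and 0.065 m and y of box_tube in the frame of bin_tube between -0.085 and 0.085 m and z of box_tube in the frame of bin_tube between -0.005 and 0.04 m and x of angle in the frame of bin_angle between -0.065 and 0.065 m and y of angle in the frame of bin_angle between -0.085 and 0.085 m and z of angle in the frame of bin_angle between -0.005 and 0.047 m); the robot touches nothing.
It fails at once if the tape measure, glue bottle, wrench, seam roller or film roll is moved by more than 30 mm or tipped over (distance of any of tape_measure, glue_bottle, wrench, seam_roller, film_roll from where it was at the start of the episode above 0.03 m or angle between any of tape_measure, glue_bottle, wrench, seam_roller, film_roll's own z axis and vertical above 0.5 rad).
It fails at once if a piece is dropped or thrown: it moves at more than 1.3 m/s while the fingers do not hold it (a fall of some 85 mm) ((linear speed of strap_low above 1.3 m/s and contact force between the fingers and strap_low below 0.5 N) or (linear speed of strap_top above 1.3 m/s and contact force between the fingers and strap_top below 0.5 N) or (linear speed of box_tube above 1.3 m/s and contact force between the fingers and box_tube below 0.5 N) or (linear speed of angle above 1.3 m/s and contact force between the fingers and angle below 0.5 N)).
It also fails if it takes over 70 s, if anything falls off the work surface, if the arm or the gripper's body presses on something with over 40 N, if the wrist force passes 120 N, or if a joint passes its speed limit or range.

## Working session

There is one attempt and no reset: what is moved stays moved. The work goes in short steps, Python scripts to look and compute and a shell command to move; the robot and the scene stay as the last step left them, time stands still between calls to the robot, and variables do not carry over. Pictures are saved under pics/ and viewed, at most 13 in all, crops included, and the job is handed in when it is done.

```bash
mkdir -p pics; ls
python3 - <<'E'
from station import manip, viewer
import cv2,numpy as np
s=manip.sense();print(s['t'],s['tcp_pos'],s['tool_rot'],s['finger_gap'],manip.pinch_z)
for n in ['top','side']:
    cv2.imwrite(f'pics/{n}0.png',viewer.snapshot(n));c=viewer.calibration(n);print(n,{k:(np.round(v,4).tolist()) for k,v in c.items()})
c=viewer.calibration('wrist');print({k:(np.round(v,4).tolist()) for k,v in c.items()})
E
```

```text
pics
0.0 [ 0.19877398 -0.59179722  0.23032726] [ 9.86922521e-01  1.61191626e-01  2.02396713e-05 -1.09363542e-03] 0.9999662348520577 0.0187
top {'fov_y': 43.9393, 'cx': 314.5419, 'cy': 192.5399, 'k1': -0.1349, 'T': [[0.0087, 0.995, -0.0997, 0.3739], [-0.9999, 0.008, -0.0081, -0.0201], [-0.0072, 0.0998, 0.995, 1.3487], [0.0, 0.0, 0.0, 1.0]]}
side {'fov_y': 44.9751, 'cx': 314.2626, 'cy': 196.2551, 'k1': -0.051, 'T': [[-0.8924, 0.3262, -0.312, 0.0899], [-0.4513, -0.6384, 0.6236, 0.863], [0.0042, 0.6972, 0.7168, 1.0584], [0.0, 0.0, 0.0, 1.0]]}
{'fov_y': 71.6979, 'cx': 319.4184, 'cy': 199.6028, 'k1': -0.0216, 'tool_from_camera': [[0.0006, 0.963, 0.2696, 0.0684], [1.0, -0.0008, 0.0006, -0.0007], [0.0008, 0.2696, -0.963, -0.1422], [0.0, 0.0, 0.0, 1.0]]}
```

View pics/top0.png

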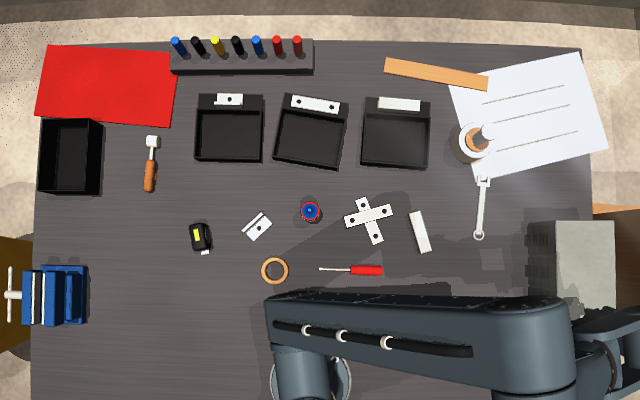

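View pics/side0.png

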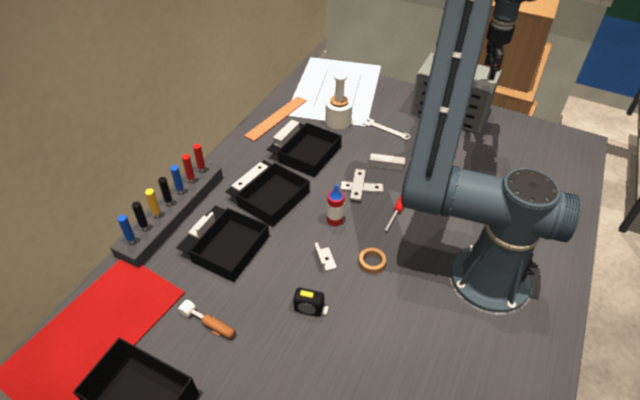

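The top view shows the angle at about (257,227), the crossed straps at (369,220) and the tube at (420,232). The bins, by their samples, are angle at (229,132), strap at (311,135) and tube at (395,135). Bystanders: bottle (310,211), tape (200,237), wrench (481,207).

```bash
cat > h.py <<'E'
import cv2,numpy as np
from station import manip,viewer
from scipy.spatial.transform import Rotation as R
def cam(n):
    c=viewer.calibration(n);f=200/np.tan(np.radians(c['fov_y'])/2)
    K=np.array([[f,0,c['cx']],[0,f,c['cy']],[0,0,1]]);d=np.array([c['k1'],0,0,0.])
    if 'T' in c: T=np.array(c['T'])
    else:
        s=manip.sense();W=np.eye(4);W[:3,:3]=R.from_quat(s['tool_rot']).as_matrix();W[:3,3]=s['tcp_pos'];T=W@np.array(c['tool_from_camera'])
    return K,d,T
def cast(C,px,z):
    K,d,T=C;p=cv2.undistortPoints(np.float64(px).reshape(-1,1,2),K,d)[:,0]
    v=np.c_[p[:,0],-p[:,1],-np.ones(len(p))]@T[:3,:3].T;o=T[:3,3]
    return o+v*((z-o[2])/v[:,2])[:,None]
def rect(C,cnt,z):
    P=cast(C,cnt.reshape(-1,2),z)[:,:2]
    (c,s,a)=cv2.minAreaRect(np.float32(P*1000))
    if s[0]<s[1]: s=s[::-1];a+=90
    return np.round(c,1),np.round(s,1),round((a+90)%180-90,1)
E
python3 - <<'E'
from h import *
im=cv2.imread('pics/top0.png');C=cam('top')
hsv=cv2.cvtColor(im,cv2.COLOR_BGR2HSV)
m=((hsv[...,2]>150)&(hsv[...,1]<45)).astype(np.uint8)
m[:80]=0;m[275:]=0;m[:,:190]=0;m[:,445:]=0
cs,_=cv2.findContours(m,cv2.RETR_EXTERNAL,cv2.CHAIN_APPROX_NONE)
for c in cs:
    if cv2.contourArea(c)>60:
        x,y,w,h=cv2.boundingRect(c);z=.0 
        for z in ([.02,.01] if y>180 else [.047]) : print((x,y,w,h),z,*rect(C,c,z))
# bins: dark interior
b=((hsv[...,2]<60)).astype(np.uint8);b[:85]=0;b[180:]=0;b[:,:185]=0;b[:,440:]=0
b=cv2.morphologyEx(b,cv2.MORPH_OPEN,np.ones((5,5),np.uint8))
cs,_=cv2.findContours(b,cv2.RETR_EXTERNAL,cv2.CHAIN_APPROX_NONE)
for c in cs:
    if cv2.contourArea(c)>800: print('bin',cv2.boundingRect(c),*rect(C,c,.05))
cr=cv2.resize(im[80:260,185:445],None,fx=3,fy=3,interpolation=cv2.INTER_CUBIC);cv2.imwrite('pics/crop1.png',cr)
E
```

```text
(246, 216, 26, 25) 0.02 [410.1 140.1] [70.8 31.5] -46.8
(246, 216, 26, 25) 0.01 [410.4 141.3] [71.4 31.7] -46.8
(241, 212, 22, 20) 0.02 [426.4 158.5] [72.2  9.5] -47.0
(241, 212, 22, 20) 0.01 [426.8 159.9] [72.8  9.5] -47.0
(409, 211, 23, 43) 0.02 [ 403.9 -294. ] [111.6  31.6] 16.4
(409, 211, 23, 43) 0.01 [ 404.1 -296. ] [112.4  31.9] 16.4
(344, 197, 49, 48) 0.02 [ 437.4 -149.9] [119.8 115.8] 70.7
(344, 197, 49, 48) 0.01 [ 437.8 -150.9] [120.7 116.7] 70.7
(378, 97, 43, 14) 0.047 [ 748.4 -235.8] [114.1  31.7] 86.0
(291, 95, 49, 19) 0.047 [744.6  -8.2] [129.6  33.4] 80.2
(214, 93, 29, 12) 0.047 [759.4 227.7] [77. 31.] 89.8
bin (361, 122, 42, 46) [ 617.8 -167. ] [153.8  84.4] 42.1
bin (274, 94, 74, 65) [6.742e+02 4.000e-01] [181.5 173.2] 80.6
bin (194, 94, 71, 69) [676.8 221. ] [187.  186.7] -1.3
```

View pics/crop1.png

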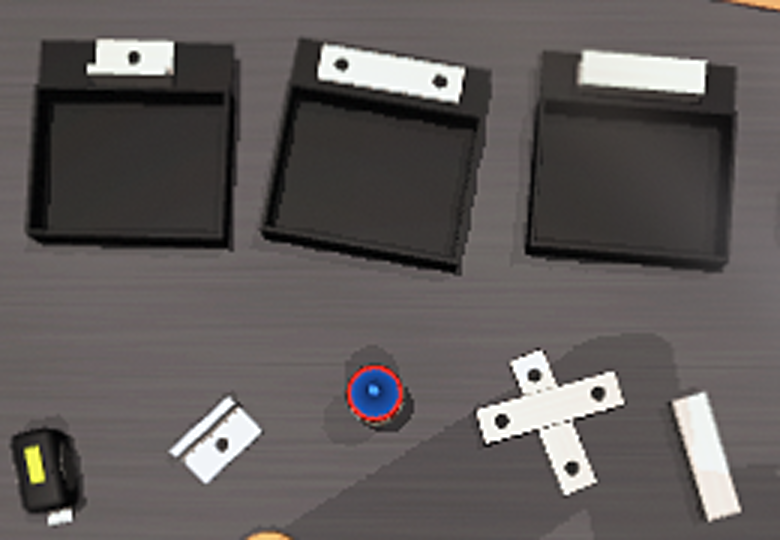

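Run:
```python
from h import *
C=cam('top')
def q(l,z,n):
    P=cast(C,np.float64(l)/3+[185,80],z)[:,:2]*1000
    print(n,'mean',P.mean(0).round(1),P.round(0).tolist(),'side',np.linalg.norm(P-np.roll(P,-1,0),axis=1).round(0))
    return P
for n,l in dict(angle=[(28,240),(232,248),(234,93),(37,88)],strap=[(262,237),(460,272),(489,118),(293,88)],tube=[(526,255),(724,270),(737,112),(538,102)]).items():
    q(l,.05,n)
q([(477,409),(487,445),(624,404),(615,372)],.02,'top')
q([(501,421),(598,394)],.02,'topholes')
q([(534,376),(571,468)],.01,'lowholes')
q([(510,359),(543,349),(597,483),(564,495)],.01,'low')
q([(671,403),(703,391),(741,513),(710,522)],.03,'tube')
q([(170,450),(232,396),(238,405),(178,458)],.04,'upright')
```

```text
angle mean [655.9 221.1] [[589.0, 313.0], [583.0, 130.0], [724.0, 131.0], [728.0, 311.0]] side [183. 141. 179. 139.]
strap mean [646.4   3. ] [[593.0, 103.0], [563.0, -72.0], [702.0, -98.0], [728.0, 78.0]] side [178. 142. 178. 138.]
tube mean [ 643.1 -224.8] [[578.0, -130.0], [567.0, -306.0], [710.0, -321.0], [717.0, -141.0]] side [176. 145. 180. 139.]
top mean [ 445.4 -155.1] [[444.0, -89.0], [411.0, -98.0], [449.0, -221.0], [478.0, -213.0]] side [ 33. 128.  30. 129.]
topholes mean [ 445.4 -153.9] [[433.0, -110.0], [458.0, -197.0]] side [90. 90.]
lowholes mean [ 432.9 -157.5] [[474.0, -141.0], [392.0, -174.0]] side [89. 89.]
low mean [ 433.5 -158.4] [[489.0, -119.0], [499.0, -149.0], [378.0, -198.0], [367.0, -168.0]] side [ 31. 130.  32. 132.]
tube mean [ 401.5 -292.7] [[450.0, -261.0], [460.0, -290.0], [352.0, -324.0], [344.0, -296.0]] side [ 31. 113.  29. 111.]
upright mean [424.3 152.2] [[404.0, 182.0], [452.0, 128.0], [444.0, 123.0], [397.0, 175.0]] side [72. 10. 70. 10.]
```

Strap_top is the near-crosswise piece, hole-to-hole midpoint at crop (550,407), and strap_low runs under it. The sizes check out (130x32, 112x30, 72x10, bins 140x178). Next is a helper that converts a target into identical tool-axis rows.

```bash
cat > go.py <<'E'
# usage: go.py x y z(mm) theta(deg, world heading of tool x): prints rows needed from the measured pose
import sys
from h import *
x,y,z,th=map(float,sys.argv[1:5]);s=manip.sense();Rt=R.from_quat(s['tool_rot'])
c,n=np.cos(np.radians(th)),np.sin(np.radians(th))
G=R.from_matrix(np.array([[c,n,0],[n,-c,0],[0,0,-1]]))
w=(Rt.inv()*G).as_rotvec();t=Rt.inv().apply(np.array([x,y,z])/1000-s['tcp_pos'])
N=int(sys.argv[5]) if len(sys.argv)>5 else int(np.ceil(max(np.linalg.norm(w)/.122,np.linalg.norm(t)/.040,1)))
S=sum(R.from_rotvec(w*k/N).as_matrix() for k in range(N))
print('t%.2f'%s['t'],'tcp',(s['tcp_pos']*1000).round(1) if hasattr(s['tcp_pos'],'round') else s['tcp_pos'],'N',N,'slide',(np.linalg.solve(S,t)*100).round(2).tolist(),'ang',(w/N).round(4).tolist(),'gap',round(s['finger_gap'],2),'F',round(float(np.linalg.norm(s['force'])),1))
E
python3 go.py 445 -154 120 106
```

```text
t0.10 tcp [ 198.8 -591.9  230.4] N 13 slide [4.26, -0.13, 0.85] ang [-0.0001, -0.0001, -0.1174] gap 1.0 F 0.9
```

```bash
python3 go.py 445 -154 120 106 16
```

```text
t0.10 tcp [ 198.8 -591.9  230.4] N 16 slide [3.46, -0.07, 0.69] ang [-0.0001, -0.0001, -0.0954] gap 1.0 F 0.9
```

```bash
r='x'; python3 -m creep '[{"slide":[3.46,-0.07,0.69],"angular":[0,0,-0.0954],"claw":1},{"slide":[3.46,-0.07,0.69],"angular":[0,0,-0.0954],"claw":1},{"slide":[3.46,-0.07,0.69],"angular":[0,0,-0.0954],"claw":1},{"slide":[3.46,-0.07,0.69],"angular":[0,0,-0.0954],"claw":1},{"slide":[3.46,-0.07,0.69],"angular":[0,0,-0.0954],"claw":1},{"slide":[3.46,-0.07,0.69],"angular":[0,0,-0.0954],"claw":1},{"slide":[3.46,-0.07,0.69],"angular":[0,0,-0.0954],"claw":1},{"slide":[3.46,-0.07,0.69],"angular":[0,0,-0.0954],"claw":1}]' 60
python3 -m creep '[{"slide":[3.46,-0.07,0.69],"angular":[0,0,-0.0954],"claw":1},{"slide":[3.46,-0.07,0.69],"angular":[0,0,-0.0954],"claw":1},{"slide":[3.46,-0.07,0.69],"angular":[0,0,-0.0954],"claw":1},{"slide":[3.46,-0.07,0.69],"angular":[0,0,-0.0954],"claw":1},{"slide":[3.46,-0.07,0.69],"angular":[0,0,-0.0954],"claw":1},{"slide":[3.46,-0.07,0.69],"angular":[0,0,-0.0954],"claw":1},{"slide":[3.46,-0.07,0.69],"angular":[0,0,-0.0954],"claw":1},{"slide":[3.46,-0.07,0.69],"angular":[0,0,-0.0954],"claw":1},{"slide":[0,0,0],"angular":[0,0,0],"claw":1}]'
python3 go.py 445 -154 12 106
python3 - <<'E'
from h import *
C=cam('wrist');im=viewer.snapshot('wrist');cv2.imwrite('pics/w1.png',im)
K,d,T=C
for p in [(.445,-.154,.02),(.433,-.110,.02),(.458,-.197,.02),(.474,-.141,.01),(.392,-.174,.01)]:
    q=np.linalg.inv(T)@np.array([*p,1]);q=np.array([q[0],-q[1],-q[2]]);print(p,cv2.projectPoints(q.reshape(1,3),np.zeros(3),np.zeros(3),K,d)[0].ravel().round())
E
```

```text
t: 0.77
tcp_pos: [0.4106, -0.4218, 0.1754]
tool_rot: [0.855, 0.519, 0.0, 0.0]
force: [1.2, -0.6, -0.5]
finger_gap: 1.004
gripper_force: 0.0
t: 1.52
tcp_pos: [0.4392, -0.1475, 0.1192]
tool_rot: [0.599, 0.801, 0.0, -0.006]
force: [-0.9, 0.3, 0.5]
finger_gap: 0.998
gripper_force: 0.0
t1.52 tcp [ 439.2 -147.5  119.2] N 3 slide [-0.29, 0.14, 3.57] ang [-0.0025, -0.0033, 0.0025] gap 1.0 F 1.1
(0.445, -0.154, 0.02) [324. 211.]
(0.433, -0.11, 0.02) [326. 161.]
(0.458, -0.197, 0.02) [324. 256.]
(0.474, -0.141, 0.01) [357. 203.]
(0.392, -0.174, 0.01) [265. 212.]
```

View pics/w1.png

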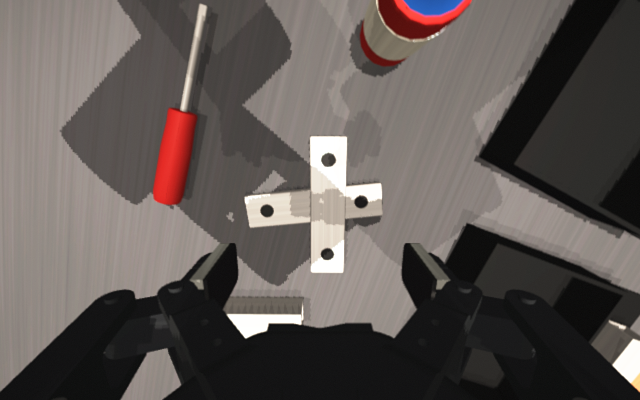

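The wrist view shows strap_top's holes at (329,159) and (327,254), within 3 px of prediction, so the positions are confirmed. I'll descend and grip.

```bash
python3 -m creep '[{"slide":[-0.45,0.2,2.5],"angular":[0,0,0],"claw":1},{"slide":[-0.4,0.2,2.5],"angular":[0,0,0],"claw":1},{"slide":[0,0,2.5],"angular":[0,0,0],"claw":1},{"slide":[0,0,1.7],"angular":[0,0,0],"claw":1},{"slide":[0,0,0.8],"angular":[0,0,0],"claw":1},{"slide":[0,0,0],"angular":[0,0,0],"claw":1}]' 60; python3 go.py 445 -154 12 106 1
```

```text
t: 2.07
tcp_pos: [0.4502, -0.1626, 0.0194]
tool_rot: [0.602, 0.798, -0.0, -0.001]
force: [0.2, 0.4, 0.3]
finger_gap: 1.0
gripper_force: 0.0
t2.07 tcp [ 450.2 -162.6   19.4] N 1 slide [0.97, -0.27, 0.74] ang [-0.0016, -0.0017, -0.0013] gap 1.0 F 0.6
```

```bash
python3 -m creep '[{"slide":[0.95,-0.25,0.75],"angular":[0,0,0],"claw":1},{"slide":[0,0,0],"angular":[0,0,0],"claw":0.2},{"slide":[0,0,0],"angular":[0,0,0],"claw":-1},{"slide":[0,0,0],"angular":[0,0,0],"claw":-1},{"slide":[0,0,0],"angular":[0,0,0],"claw":-1},{"slide":[0,0,0],"angular":[0,0,0],"claw":-1},{"slide":[0,0,0],"angular":[0,0,0],"claw":-1}]' 60; python3 go.py 445 -154 220 106
```

```text
t: 2.65
tcp_pos: [0.4467, -0.1544, 0.0146]
tool_rot: [0.602, 0.799, 0.0, 0.002]
force: [0.0, -0.7, 6.8]
finger_gap: 0.345
gripper_force: 58.8
t2.65 tcp [ 446.7 -154.4   14.6] N 6 slide [0.01, -0.02, -3.42] ang [0.0004, 0.0004, -0.0] gap 0.34 F 6.8
```

```bash
python3 -m creep '[{"slide":[0,0,-1],"angular":[0,0,0],"claw":-1},{"slide":[0,0,-2.5],"angular":[0,0,0],"claw":-1},{"slide":[0,0,-3.5],"angular":[0,0,0],"claw":-1},{"slide":[0,0,-3.5],"angular":[0,0,0],"claw":-1},{"slide":[0,0,-3.5],"angular":[0,0,0],"claw":-1},{"slide":[0,0,-2],"angular":[0,0,0],"claw":-1},{"slide":[0,0,0],"angular":[0,0,0],"claw":-1},{"slide":[0,0,0],"angular":[0,0,0],"claw":-1}]'; python3 go.py 646 3 165 80.2 8
python3 - <<'E'
from h import *
cv2.imwrite('pics/w2.png',viewer.snapshot('wrist'))
im=viewer.snapshot('top');C=cam('top');hsv=cv2.cvtColor(im,cv2.COLOR_BGR2HSV);cv2.imwrite('pics/top1.png',im)
E
```

```text
t: 3.32
tcp_pos: [0.4456, -0.1536, 0.1745]
tool_rot: [0.602, 0.799, 0.0, 0.001]
force: [-0.0, 0.2, -3.0]
finger_gap: 0.344
gripper_force: 60.5
t3.32 tcp [ 445.6 -153.6  174.5] N 8 slide [1.76, 2.68, 0.12] ang [0.0003, 0.0002, 0.0563] gap 0.34 F 3.0
```

View pics/w2.png

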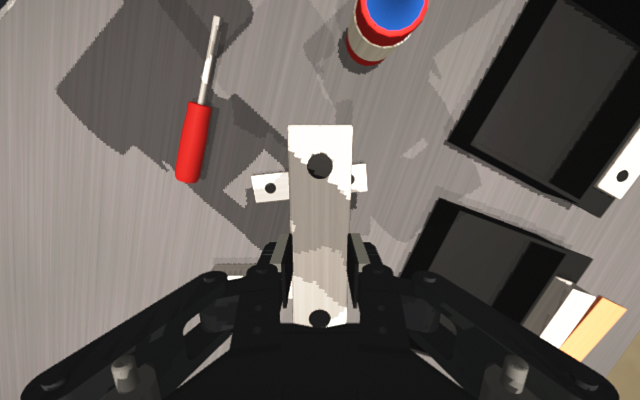

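The strap is held level and centred, with holes at (319,166) and (319,318). I'll move it to the strap bin.

```bash
python3 -m creep '[{"slide":[1.76,2.68,0.12],"angular":[0,0,0.0563],"claw":-1},{"slide":[1.76,2.68,0.12],"angular":[0,0,0.0563],"claw":-1},{"slide":[1.76,2.68,0.12],"angular":[0,0,0.0563],"claw":-1},{"slide":[1.76,2.68,0.12],"angular":[0,0,0.0563],"claw":-1},{"slide":[1.76,2.68,0.12],"angular":[0,0,0.0563],"claw":-1},{"slide":[1.76,2.68,0.12],"angular":[0,0,0.0563],"claw":-1},{"slide":[1.76,2.68,0.12],"angular":[0,0,0.0563],"claw":-1},{"slide":[1.76,2.68,0.12],"angular":[0,0,0.0563],"claw":-1},{"slide":[0,0,0],"angular":[0,0,0],"claw":-1},{"slide":[0,0,0],"angular":[0,0,0],"claw":-1}]'; python3 go.py 646 3 11 80.2
python3 - <<'E'
from h import *
cv2.imwrite('pics/w3.png',viewer.snapshot('wrist'))
E
```

```text
t: 4.25
tcp_pos: [0.6454, 0.0043, 0.1602]
tool_rot: [0.764, 0.645, -0.002, -0.002]
force: [-1.0, -0.6, -3.1]
finger_gap: 0.344
gripper_force: 60.8
t4.25 tcp [645.4   4.3 160.2] N 4 slide [-0.03, 0.03, 3.73] ang [-0.0013, 0.0, 0.0006] gap 0.34 F 3.3
```

View pics/w3.png

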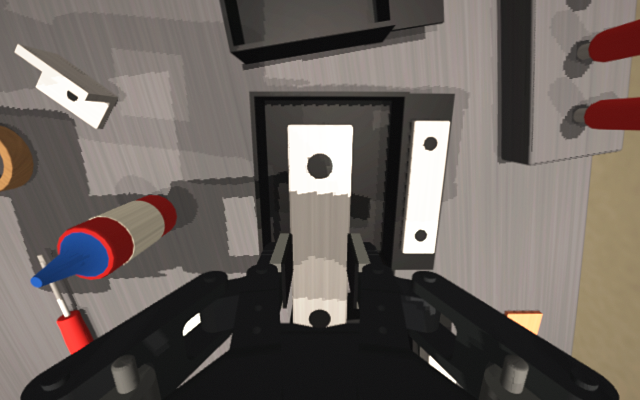

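Run:
```python
from h import *
C=cam('wrist');im=cv2.imread('pics/w3.png')
P=cast(C,[(252,94),(404,97),(264,104),(392,104)],.05)*1000;print(P.round(0));print((P[0]+P[1])/2,np.linalg.norm(P[0]-P[1]))
a=np.radians(-9.8);u=np.array([np.cos(a),np.sin(a)]);v=np.array([-u[1],u[0]])
print('centre',((P[0]+P[1])/2)[:2]-89*v)
K,d,T=C
for x,y in [(-69,-89),(-69,89),(69,89),(69,-89)]:
    p=np.array([646,3])+x*u+y*v;q=np.linalg.inv(T)@np.array([p[0]/1000,p[1]/1000,.05,1]);print(cv2.projectPoints(np.array([q[0],-q[1],-q[2]]).reshape(1,3),np.zeros(3),np.zeros(3),K,d)[0].ravel().round())
cv2.imwrite('pics/w3c.png',cv2.resize(im[60:300,200:480],None,fx=2.5,fy=2.5))
```

```text
[[601. 105.  50.]
 [730.  81.  50.]
 [610.  95.  50.]
 [719.  77.  50.]]
[665.59737317  92.77462482  50.        ] 130.84576948214905
centre [650.44872775   5.07332185]
[256. 281.]
[244.  99.]
[403.  99.]
[389. 282.]
```

View pics/w3c.png

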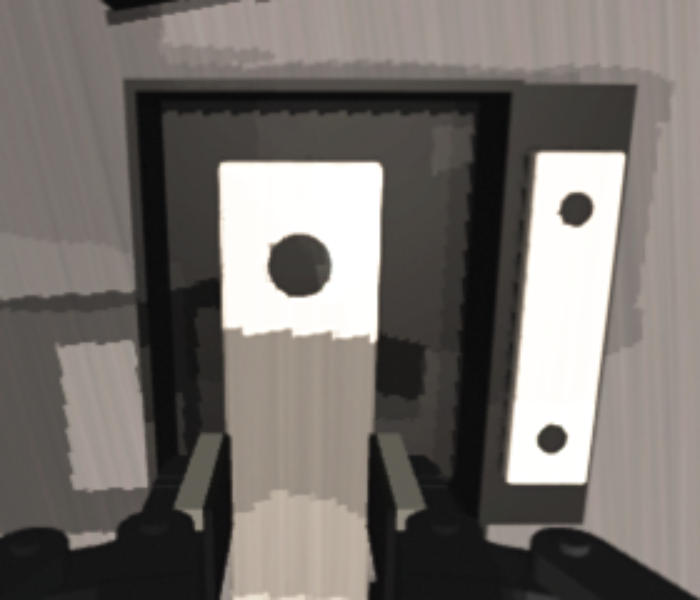

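The bin rim spans columns 250 to 405 at row 93, so the bin centre is about 4 mm further back, at (650,4). I'll lower there.

```bash
python3 -m creep '[{"slide":[0,0.45,2],"angular":[0,0,0],"claw":-1},{"slide":[0,0,3.5],"angular":[0,0,0],"claw":-1},{"slide":[0,0,3.5],"angular":[0,0,0],"claw":-1},{"slide":[0,0,2.5],"angular":[0,0,0],"claw":-1},{"slide":[0,0,1.5],"angular":[0,0,0],"claw":-1},{"slide":[0,0,1],"angular":[0,0,0],"claw":-1},{"slide":[0,0,0],"angular":[0,0,0],"claw":-1},{"slide":[0,0,0],"angular":[0,0,0],"claw":-1}]'; python3 go.py 650 4 9.5 80.2 1
```

```text
t: 4.97
tcp_pos: [0.6494, 0.0019, 0.0233]
tool_rot: [0.765, 0.644, -0.001, -0.001]
force: [0.1, 0.3, -2.5]
finger_gap: 0.349
gripper_force: 60.8
t4.97 tcp [649.4   1.9  23.3] N 1 slide [0.22, 0.02, 1.38] ang [-0.002, 0.0001, -0.0005] gap 0.35 F 2.5
```

```bash
python3 -m creep '[{"slide":[0,0,0.6],"angular":[0,0,0],"claw":-1},{"slide":[0,0,0.4],"angular":[0,0,0],"claw":-1},{"slide":[0,0,0.3],"angular":[0,0,0],"claw":-1},{"slide":[0,0,0],"angular":[0,0,0],"claw":-1},{"slide":[0,0,0],"angular":[0,0,0],"claw":-1}]'; python3 go.py 650 4 9.5 80.2 1
```

```text
t: 5.38
tcp_pos: [0.6504, 0.0024, 0.0111]
tool_rot: [0.765, 0.644, 0.0, 0.0]
force: [-1.1, 0.2, -3.8]
finger_gap: 0.353
gripper_force: 60.8
t5.38 tcp [650.4   2.4  11.1] N 1 slide [0.15, -0.07, 0.16] ang [0.0002, -0.0, 0.0002] gap 0.35 F 3.9
```

```bash
python3 -m creep '[{"slide":[0,0,0.3],"angular":[0,0,0],"claw":-1},{"slide":[0,0,0],"angular":[0,0,0],"claw":-1},{"slide":[0,0,0],"angular":[0,0,0],"claw":-1}]';python3 -m creep '[{"slide":[0,0,0],"angular":[0,0,0],"claw":-0.1},{"slide":[0,0,0],"angular":[0,0,0],"claw":0.1},{"slide":[0,0,0],"angular":[0,0,0],"claw":0.1}]'
```

```text
t: 5.63
tcp_pos: [0.6511, 0.0023, 0.0088]
tool_rot: [0.765, 0.644, 0.001, 0.001]
force: [0.1, 1.9, 2.6]
finger_gap: 0.343
gripper_force: 61.4
t: 5.88
tcp_pos: [0.6507, 0.0022, 0.0081]
tool_rot: [0.765, 0.644, 0.0, 0.0]
force: [0.5, -0.3, -1.1]
finger_gap: 0.548
gripper_force: 0.0
```

```bash
python3 -m creep '[{"slide":[0,0,-2],"angular":[0,0,0],"claw":0.1},{"slide":[0,0,-3],"angular":[0,0,0],"claw":0.1},{"slide":[0,0,-4],"angular":[0,0,0],"claw":0.1},{"slide":[0,0,-4],"angular":[0,0,0],"claw":0.5},{"slide":[0,0,-3],"angular":[0,0,0],"claw":1},{"slide":[0,0,0],"angular":[0,0,0],"claw":1}]'; python3 go.py 433 -158 130 21.9 10
```

```text
t: 6.38
tcp_pos: [0.6552, 0.0016, 0.1758]
tool_rot: [0.765, 0.644, 0.005, 0.006]
force: [1.3, -0.1, 1.3]
finger_gap: 0.942
gripper_force: 0.0
t6.38 tcp [655.2   1.6 175.8] N 10 slide [-2.71, -0.9, 0.45] ang [0.0014, -0.0008, 0.1018] gap 0.94 F 1.8
```

```bash
python3 -m creep '[{"slide":[-2.71,-0.9,0.45],"angular":[0,0,0.1018],"claw":1},{"slide":[-2.71,-0.9,0.45],"angular":[0,0,0.1018],"claw":1},{"slide":[-2.71,-0.9,0.45],"angular":[0,0,0.1018],"claw":1},{"slide":[-2.71,-0.9,0.45],"angular":[0,0,0.1018],"claw":1},{"slide":[-2.71,-0.9,0.45],"angular":[0,0,0.1018],"claw":1},{"slide":[-2.71,-0.9,0.45],"angular":[0,0,0.1018],"claw":1},{"slide":[-2.71,-0.9,0.45],"angular":[0,0,0.1018],"claw":1},{"slide":[-2.71,-0.9,0.45],"angular":[0,0,0.1018],"claw":1},{"slide":[-2.71,-0.9,0.45],"angular":[0,0,0.1018],"claw":1},{"slide":[-2.71,-0.9,0.45],"angular":[0,0,0.1018],"claw":1}]';  python3 -m creep '[{"slide":[0,0,0],"angular":[0,0,0],"claw":1},{"slide":[0,0,0],"angular":[0,0,0],"claw":1}]'
cat > ws.py <<'E'
# wrist view: bright low-saturation blobs as rectangles on plane z; args z, picture name
import sys
from h import *
z=float(sys.argv[1]);C=cam('wrist');im=viewer.snapshot('wrist');cv2.imwrite(f'pics/{sys.argv[2]}.png',im)
h=cv2.cvtColor(im,cv2.COLOR_BGR2HSV);m=((h[...,2]>165)&(h[...,1]<40)).astype(np.uint8)
m=cv2.morphologyEx(m,cv2.MORPH_CLOSE,np.ones((5,5),np.uint8))
for c in cv2.findContours(m,cv2.RETR_EXTERNAL,cv2.CHAIN_APPROX_NONE)[0]:
    if cv2.contourArea(c)>800: print(cv2.boundingRect(c),*rect(C,c,z))
E
python3 ws.py 0.01 w4;  python3 go.py 433 -158 10 21.9 5
```

```text
t: 7.22
tcp_pos: [0.4271, -0.1577, 0.1226]
tool_rot: [0.982, 0.187, 0.0, 0.001]
force: [-0.8, -0.3, 0.3]
finger_gap: 1.002
gripper_force: 0.0
t: 7.38
tcp_pos: [0.4264, -0.1567, 0.1225]
tool_rot: [0.982, 0.189, -0.001, -0.001]
force: [-0.0, 0.2, 0.3]
finger_gap: 1.001
gripper_force: 0.0
(430, 209, 41, 68) [ 427.5 -290. ] [70.7 42.6] 16.9
(552, 184, 88, 139) [ 473.9 -456.2] [158.1  36.4] 0.1
(304, 116, 36, 136) [ 434.8 -154.8] [130.4  31.7] 22.3
t7.43 tcp [ 428.2 -157.3  122.8] N 5 slide [0.08, 0.05, 2.26] ang [0.0001, -0.0001, -0.0001] gap 1.0 F 0.8
```

```bash
python3 go.py 434.8 -155.2 20 22.3 5
```

```text
t7.43 tcp [ 428.2 -157.3  122.8] N 5 slide [0.14, 0.01, 2.06] ang [0.0001, -0.0001, -0.0015] gap 1.0 F 0.8
```

```bash
python3 -m creep '[{"slide":[0.14,0,2.06],"angular":[0,0,0],"claw":1},{"slide":[0.14,0,2.5],"angular":[0,0,0],"claw":1},{"slide":[0.14,0,2.5],"angular":[0,0,0],"claw":1},{"slide":[0.14,0,2.06],"angular":[0,0,0],"claw":1},{"slide":[0.14,0,1.2],"angular":[0,0,0],"claw":1},{"slide":[0,0,0],"angular":[0,0,0],"claw":1},{"slide":[0,0,0],"angular":[0,0,0],"claw":1}]'; python3 go.py 434.8 -155.2 6 22.3 1
```

```text
t: 8.02
tcp_pos: [0.4357, -0.1543, 0.0191]
tool_rot: [0.982, 0.191, 0.0, 0.0]
force: [0.0, -0.1, -0.3]
finger_gap: 1.0
gripper_force: 0.0
t8.02 tcp [ 435.7 -154.3   19.1] N 1 slide [-0.12, 0.05, 1.31] ang [0.0003, -0.0003, -0.0058] gap 1.0 F 0.3
```

```bash
python3 -m creep '[{"slide":[0,0,1],"angular":[0,0,0],"claw":1},{"slide":[0,0,0.3],"angular":[0,0,0],"claw":0.2},{"slide":[0,0,0],"angular":[0,0,0],"claw":-1},{"slide":[0,0,0],"angular":[0,0,0],"claw":-1},{"slide":[0,0,0],"angular":[0,0,0],"claw":-1},{"slide":[0,0,0],"angular":[0,0,0],"claw":-1},{"slide":[0,0,0],"angular":[0,0,0],"claw":-1}]' 60;python3 go.py 434.8 -155.2 6 22.3 1
```

```text
t: 8.6
tcp_pos: [0.4349, -0.1546, 0.0075]
tool_rot: [0.982, 0.19, 0.001, 0.001]
force: [0.0, 0.4, 5.9]
finger_gap: 0.334
gripper_force: 58.8
t8.60 tcp [ 434.9 -154.6    7.5] N 1 slide [-0.03, 0.06, 0.15] ang [0.0015, -0.001, -0.0074] gap 0.33 F 5.9
```

```bash
python3 -m creep '[{"slide":[0,0,-1],"angular":[0,0,0],"claw":-1},{"slide":[0,0,-2.5],"angular":[0,0,0],"claw":-1},{"slide":[0,0,-3.5],"angular":[0,0,0],"claw":-1},{"slide":[0,0,-3.5],"angular":[0,0,0],"claw":-1},{"slide":[0,0,-3.5],"angular":[0,0,0],"claw":-1},{"slide":[0,0,-2],"angular":[0,0,0],"claw":-1},{"slide":[0,0,0],"angular":[0,0,0],"claw":-1},{"slide":[0,0,0],"angular":[0,0,0],"claw":-1}]'; python3 go.py 650 3 165 80.2 10
```

```text
t: 9.27
tcp_pos: [0.4345, -0.1542, 0.1676]
tool_rot: [0.982, 0.19, 0.001, 0.001]
force: [-0.4, -0.2, -3.8]
finger_gap: 0.337
gripper_force: 59.9
t9.27 tcp [ 434.5 -154.2  167.6] N 10 slide [2.72, 0.58, 0.03] ang [0.0003, -0.0, -0.1018] gap 0.34 F 3.8
```

```bash
python3 -m creep '[{"slide":[2.72,0.58,0.03],"angular":[0,0,-0.1018],"claw":-1},{"slide":[2.72,0.58,0.03],"angular":[0,0,-0.1018],"claw":-1},{"slide":[2.72,0.58,0.03],"angular":[0,0,-0.1018],"claw":-1},{"slide":[2.72,0.58,0.03],"angular":[0,0,-0.1018],"claw":-1},{"slide":[2.72,0.58,0.03],"angular":[0,0,-0.1018],"claw":-1},{"slide":[2.72,0.58,0.03],"angular":[0,0,-0.1018],"claw":-1},{"slide":[2.72,0.58,0.03],"angular":[0,0,-0.1018],"claw":-1},{"slide":[2.72,0.58,0.03],"angular":[0,0,-0.1018],"claw":-1},{"slide":[2.72,0.58,0.03],"angular":[0,0,-0.1018],"claw":-1},{"slide":[2.72,0.58,0.03],"angular":[0,0,-0.1018],"claw":-1}]';  python3 -m creep '[{"slide":[0,0,0],"angular":[0,0,0],"claw":-1},{"slide":[0,0,0],"angular":[0,0,0],"claw":-1}]';python3 go.py 650 3 35 80.2 5; python3 ws.py 0.05 w5
```

```text
t: 10.1
tcp_pos: [0.6488, 0.0037, 0.1597]
tool_rot: [0.763, 0.646, -0.002, -0.002]
force: [0.5, -0.1, -3.5]
finger_gap: 0.332
gripper_force: 60.0
t: 10.27
tcp_pos: [0.648, 0.0045, 0.16]
tool_rot: [0.764, 0.645, -0.002, -0.002]
force: [-0.8, -0.9, -3.7]
finger_gap: 0.333
gripper_force: 60.0
t10.27 tcp [648.    4.5 160. ] N 5 slide [-0.02, 0.05, 2.5] ang [-0.0013, 0.0, 0.0004] gap 0.33 F 3.9
(293, 252, 54, 75) [630.5 -94.1] [88.6 56.1] 80.8
(287, 126, 64, 70) [652.2  38.7] [62.9 56.6] 80.4
(401, 121, 47, 152) [742.4 -15.8] [150.4  38.5] 83.8
(13, 45, 94, 85) [436.7 141.6] [87.5 26.9] -45.8
```

View pics/w5.png

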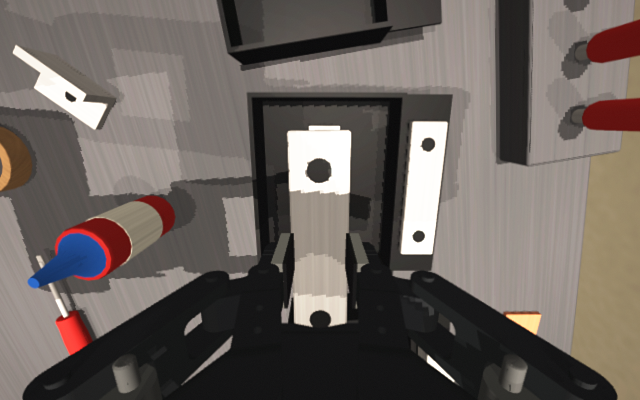

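Strap one lies flat in the bin directly below, its end visible at (325,127). I'll lay the second on top of it.

```bash
python3 -m creep '[{"slide":[0,0.05,2],"angular":[0,0,0],"claw":-1},{"slide":[0,0.05,3.5],"angular":[0,0,0],"claw":-1},{"slide":[0,0.05,3.5],"angular":[0,0,0],"claw":-1},{"slide":[0,0,2],"angular":[0,0,0],"claw":-1},{"slide":[0,0,1.5],"angular":[0,0,0],"claw":-1},{"slide":[0,0,0],"angular":[0,0,0],"claw":-1},{"slide":[0,0,0],"angular":[0,0,0],"claw":-1}]'; python3 -m creep '[{"slide":[0,0,0.4],"angular":[0,0,0],"claw":-1},{"slide":[0,0,0.4],"angular":[0,0,0],"claw":-1},{"slide":[0,0,0.3],"angular":[0,0,0],"claw":-1},{"slide":[0,0,0],"angular":[0,0,0],"claw":-1},{"slide":[0,0,0],"angular":[0,0,0],"claw":-1}]'
```

```text
t: 10.9
tcp_pos: [0.6493, 0.0014, 0.0368]
tool_rot: [0.766, 0.643, -0.002, -0.002]
force: [-0.2, -0.1, -2.9]
finger_gap: 0.334
gripper_force: 60.0
t: 11.32
tcp_pos: [0.6513, 0.0024, 0.0281]
tool_rot: [0.765, 0.644, 0.0, 0.0]
force: [-0.3, 0.1, -3.6]
finger_gap: 0.334
gripper_force: 60.0
```

```bash
python3 -m creep '[{"slide":[0,0,0.3],"angular":[0,0,0],"claw":-1},{"slide":[0,0,0.3],"angular":[0,0,0],"claw":-1},{"slide":[0,0,0],"angular":[0,0,0],"claw":-1},{"slide":[0,0,0],"angular":[0,0,0],"claw":-1}]'
```

```text
t: 11.65
tcp_pos: [0.6515, 0.0024, 0.0217]
tool_rot: [0.765, 0.644, 0.0, 0.0]
force: [-0.0, -0.4, -2.7]
finger_gap: 0.332
gripper_force: 60.2
```

Close to contact (about 1 mm). Release, lift, and work out the move to the tube.

```bash
python3 -m creep '[{"slide":[0,0,0.1],"angular":[0,0,0],"claw":-1},{"slide":[0,0,0],"angular":[0,0,0],"claw":-0.1},{"slide":[0,0,0],"angular":[0,0,0],"claw":0.1},{"slide":[0,0,0],"angular":[0,0,0],"claw":0.1}]';python3 -m creep '[{"slide":[0,0,-2],"angular":[0,0,0],"claw":0.1},{"slide":[0,0,-3],"angular":[0,0,0],"claw":0.1},{"slide":[0,0,-4],"angular":[0,0,0],"claw":0.1},{"slide":[0,0,-4],"angular":[0,0,0],"claw":0.5},{"slide":[0,0,-2],"angular":[0,0,0],"claw":1},{"slide":[0,0,0],"angular":[0,0,0],"claw":1},{"slide":[0,0,0],"angular":[0,0,0],"claw":1}]'; python3 go.py 402 -293 140 17 11; python3 ws.py 0.024 w6
```

```text
t: 11.98
tcp_pos: [0.6514, 0.0024, 0.0209]
tool_rot: [0.765, 0.644, 0.0, 0.0]
force: [0.0, 0.1, -0.4]
finger_gap: 0.551
gripper_force: 0.0
t: 12.57
tcp_pos: [0.6521, 0.0023, 0.1726]
tool_rot: [0.765, 0.644, 0.001, 0.002]
force: [-0.3, -0.3, -0.9]
finger_gap: 0.999
gripper_force: 0.0
t12.57 tcp [652.1   2.3 172.6] N 11 slide [-3.7, -0.11, 0.29] ang [0.0003, -0.0002, 0.1003] gap 1.0 F 1.0
(127, 349, 54, 51) [ 391.7 -221.4] [106.1  57.8] 47.6
(224, 263, 177, 74) [ 616.8 -102. ] [218.2  87.3] 15.9
(75, 263, 114, 41) [409.3 -77. ] [148.3  36. ] 1.1
(0, 196, 71, 168) [282.7 -68.7] [236.1  87.5] 61.8
(220, 195, 34, 57) [555.1 -22.1] [67.2 31.4] 82.4
(302, 124, 32, 120) [651.3   4.4] [131.2  31.9] 80.7
(70, 73, 108, 121) [459.7  92. ] [120.  103.8] 80.9
(17, 47, 91, 82) [413.2 148.9] [95.8 30. ] -46.1
(257, 0, 342, 312) [823.4  -6.3] [442.2 244.1] -61.0
```

View pics/w6.png

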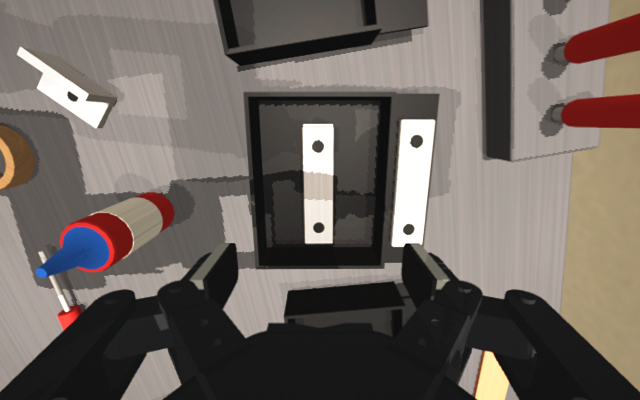

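Both straps are stacked in the bin at (651,4): one 131x32 outline at the expected height, holes at (318,146) and (319,228). Next the tube.

```bash
python3 -m creep '[{"slide":[-3.7,-0.11,0.29],"angular":[0,0,0.1003],"claw":1},{"slide":[-3.7,-0.11,0.29],"angular":[0,0,0.1003],"claw":1},{"slide":[-3.7,-0.11,0.29],"angular":[0,0,0.1003],"claw":1},{"slide":[-3.7,-0.11,0.29],"angular":[0,0,0.1003],"claw":1},{"slide":[-3.7,-0.11,0.29],"angular":[0,0,0.1003],"claw":1},{"slide":[-3.7,-0.11,0.29],"angular":[0,0,0.1003],"claw":1},{"slide":[-3.7,-0.11,0.29],"angular":[0,0,0.1003],"claw":1},{"slide":[-3.7,-0.11,0.29],"angular":[0,0,0.1003],"claw":1},{"slide":[-3.7,-0.11,0.29],"angular":[0,0,0.1003],"claw":1},{"slide":[-3.7,-0.11,0.29],"angular":[0,0,0.1003],"claw":1}]';  python3 -m creep '[{"slide":[-3.7,-0.11,0.29],"angular":[0,0,0.1003],"claw":1},{"slide":[0,0,0],"angular":[0,0,0],"claw":1},{"slide":[0,0,0],"angular":[0,0,0],"claw":1}]';python3 ws.py 0.03 w7; python3 go.py 402 -293 30 17 5
```

```text
t: 13.45
tcp_pos: [0.4336, -0.2803, 0.1396]
tool_rot: [0.981, 0.195, -0.001, -0.001]
force: [-0.6, 0.2, -1.0]
finger_gap: 1.0
gripper_force: 0.0
t: 13.7
tcp_pos: [0.3987, -0.2926, 0.137]
tool_rot: [0.989, 0.146, -0.001, -0.002]
force: [0.3, -0.1, 0.2]
finger_gap: 0.998
gripper_force: 0.0
(303, 130, 35, 117) [ 404.3 -289.4] [110.9  30.3] 16.1
(453, 3, 187, 248) [ 514.7 -451.4] [238.2 108. ] -26.2
t13.75 tcp [ 400.3 -292.7  137.5] N 5 slide [0.03, 0.02, 2.15] ang [-0.0006, 0.0002, -0.0003] gap 1.0 F 0.4
```

```bash
python3 -m creep '[{"slide":[0.35,-0.2,2.5],"angular":[0,0,0],"claw":1},{"slide":[0,0,3.5],"angular":[0,0,0],"claw":1},{"slide":[0,0,2.5],"angular":[0,0,0],"claw":1},{"slide":[0,0,2],"angular":[0,0,0],"claw":1},{"slide":[0,0,1.4],"angular":[0,0,0],"claw":1},{"slide":[0,0,0.6],"angular":[0,0,0],"claw":1},{"slide":[0,0,0],"angular":[0,0,0],"claw":1},{"slide":[0,0,0],"angular":[0,0,0],"claw":1}]' 60; python3 -m creep '[{"slide":[0,0,0],"angular":[0,0,0],"claw":0.2},{"slide":[0,0,0],"angular":[0,0,0],"claw":-1},{"slide":[0,0,0],"angular":[0,0,0],"claw":-1},{"slide":[0,0,0],"angular":[0,0,0],"claw":-1},{"slide":[0,0,0],"angular":[0,0,0],"claw":-1}]'; python3 go.py 404 -290.5 8 16.1 1
```

```text
t: 14.42
tcp_pos: [0.4048, -0.2896, 0.0135]
tool_rot: [0.989, 0.149, -0.0, -0.0]
force: [-0.2, 0.2, 0.3]
finger_gap: 1.001
gripper_force: 0.0
t: 14.83
tcp_pos: [0.4043, -0.2906, 0.0146]
tool_rot: [0.989, 0.148, 0.0, 0.001]
force: [-0.2, 1.4, 2.8]
finger_gap: 0.334
gripper_force: 61.2
t14.83 tcp [ 404.3 -290.6   14.6] N 1 slide [-0.03, -0.02, 0.66] ang [0.0016, -0.0008, 0.0152] gap 0.33 F 3.1
```

```bash
python3 -m creep '[{"slide":[0,0,-1],"angular":[0,0,0],"claw":-1},{"slide":[0,0,-2.5],"angular":[0,0,0],"claw":-1},{"slide":[0,0,-3.5],"angular":[0,0,0],"claw":-1},{"slide":[0,0,-3.5],"angular":[0,0,0],"claw":-1},{"slide":[0,0,-3.5],"angular":[0,0,0],"claw":-1},{"slide":[0,0,-2],"angular":[0,0,0],"claw":-1},{"slide":[0,0,0],"angular":[0,0,0],"claw":-1},{"slide":[0,0,0],"angular":[0,0,0],"claw":-1}]'; python3 go.py 647 -224 170 86 10
```

```text
t: 15.5
tcp_pos: [0.404, -0.2901, 0.1747]
tool_rot: [0.989, 0.148, 0.001, 0.001]
force: [-0.6, -0.6, -4.0]
finger_gap: 0.336
gripper_force: 60.6
t15.50 tcp [ 404.  -290.1  174.7] N 10 slide [2.25, 1.45, 0.05] ang [0.0002, 0.0, -0.1205] gap 0.34 F 4.1
```

```bash
python3 -m creep '[{"slide":[2.25,1.45,0.05],"angular":[0,0,-0.1205],"claw":-1},{"slide":[2.25,1.45,0.05],"angular":[0,0,-0.1205],"claw":-1},{"slide":[2.25,1.45,0.05],"angular":[0,0,-0.1205],"claw":-1},{"slide":[2.25,1.45,0.05],"angular":[0,0,-0.1205],"claw":-1},{"slide":[2.25,1.45,0.05],"angular":[0,0,-0.1205],"claw":-1},{"slide":[2.25,1.45,0.05],"angular":[0,0,-0.1205],"claw":-1},{"slide":[2.25,1.45,0.05],"angular":[0,0,-0.1205],"claw":-1},{"slide":[2.25,1.45,0.05],"angular":[0,0,-0.1205],"claw":-1},{"slide":[2.25,1.45,0.05],"angular":[0,0,-0.1205],"claw":-1},{"slide":[2.25,1.45,0.05],"angular":[0,0,-0.1205],"claw":-1}]';  python3 -m creep '[{"slide":[0,0,0],"angular":[0,0,0],"claw":-1},{"slide":[0,0,0],"angular":[0,0,0],"claw":-1}]';python3 go.py 647 -224 40 86 5; python3 ws.py 0.05 w8 >/dev/null
python3 - <<'E'
from h import *
cv2.imwrite('pics/w8c.png',cv2.resize(cv2.imread('pics/w8.png')[60:300,200:480],None,fx=2.5,fy=2.5))
E
```

```text
t: 16.33
tcp_pos: [0.6465, -0.2227, 0.1646]
tool_rot: [0.729, 0.684, -0.001, -0.003]
force: [0.2, -0.2, -2.3]
finger_gap: 0.334
gripper_force: 60.6
t: 16.5
tcp_pos: [0.6459, -0.2214, 0.1648]
tool_rot: [0.731, 0.683, -0.001, -0.003]
force: [0.1, -1.4, -3.8]
finger_gap: 0.339
gripper_force: 60.5
t16.50 tcp [ 645.9 -221.4  164.8] N 5 slide [-0.05, 0.03, 2.5] ang [-0.0012, -0.0005, 0.0005] gap 0.34 F 4.0
```

View pics/w8c.png

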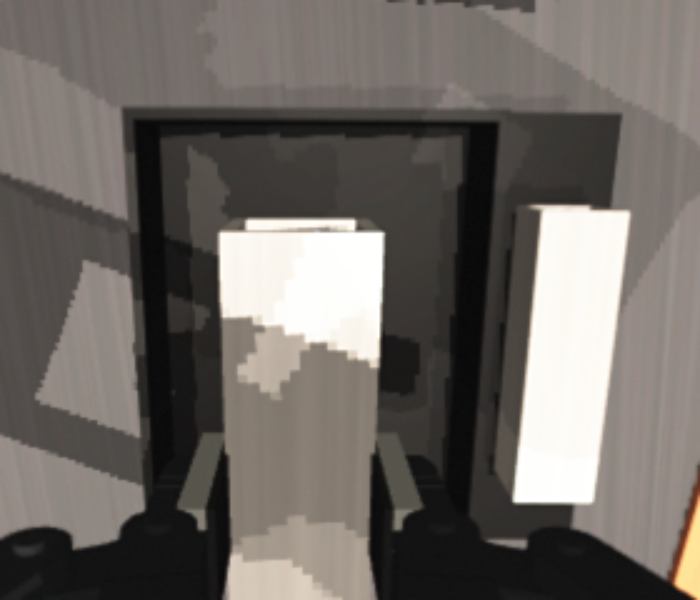

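The rim spans crop columns 122 to 500, so the bin centre is about 4 mm forward and 7 mm to the right. I'll correct for that and lower.

```bash
python3 -m creep '[{"slide":[-0.7,0.4,2],"angular":[0,0,0],"claw":-1},{"slide":[0,0,3.5],"angular":[0,0,0],"claw":-1},{"slide":[0,0,3.5],"angular":[0,0,0],"claw":-1},{"slide":[0,0,2.5],"angular":[0,0,0],"claw":-1},{"slide":[0,0,1.3],"angular":[0,0,0],"claw":-1},{"slide":[0,0,0],"angular":[0,0,0],"claw":-1},{"slide":[0,0,0],"angular":[0,0,0],"claw":-1}]'; python3 -m creep '[{"slide":[0,0,0.3],"angular":[0,0,0],"claw":-1},{"slide":[0,0,0.3],"angular":[0,0,0],"claw":-1},{"slide":[0,0,0.3],"angular":[0,0,0],"claw":-1},{"slide":[0,0,0],"angular":[0,0,0],"claw":-1},{"slide":[0,0,0],"angular":[0,0,0],"claw":-1}]'
```

```text
t: 17.13
tcp_pos: [0.6497, -0.2316, 0.04]
tool_rot: [0.732, 0.682, -0.0, -0.001]
force: [1.1, -0.4, -3.0]
finger_gap: 0.335
gripper_force: 60.4
t: 17.55
tcp_pos: [0.6507, -0.2311, 0.0323]
tool_rot: [0.731, 0.682, 0.0, 0.0]
force: [0.1, -0.6, -2.8]
finger_gap: 0.333
gripper_force: 60.5
```

```bash
python3 -m creep '[{"slide":[0,0,0.4],"angular":[0,0,0],"claw":-1},{"slide":[0,0,0.4],"angular":[0,0,0],"claw":-1},{"slide":[0,0,0.4],"angular":[0,0,0],"claw":-1},{"slide":[0,0,0.1],"angular":[0,0,0],"claw":-1},{"slide":[0,0,0],"angular":[0,0,0],"claw":-1},{"slide":[0,0,0],"angular":[0,0,0],"claw":-1}]'
```

```text
t: 18.05
tcp_pos: [0.6506, -0.231, 0.0187]
tool_rot: [0.731, 0.682, 0.0, 0.0]
force: [-0.4, 1.2, -1.8]
finger_gap: 0.333
gripper_force: 60.7
```

```bash
python3 -m creep '[{"slide":[0,0,0],"angular":[0,0,0],"claw":-0.1},{"slide":[0,0,0],"angular":[0,0,0],"claw":0.1},{"slide":[0,0,0],"angular":[0,0,0],"claw":0.1},{"slide":[0,0,-2],"angular":[0,0,0],"claw":0.1},{"slide":[0,0,-3],"angular":[0,0,0],"claw":0.1},{"slide":[0,0,-4],"angular":[0,0,0],"claw":0.1},{"slide":[0,0,-4],"angular":[0,0,0],"claw":0.5},{"slide":[0,0,-4],"angular":[0,0,0],"claw":1},{"slide":[0,0,-1.5],"angular":[0,0,0],"claw":1},{"slide":[0,0,0],"angular":[0,0,0],"claw":1}]';python3 -m creep '[{"slide":[0,0,0],"angular":[0,0,0],"claw":1}]'; python3 ws.py 0.034 w9; python3 go.py 426 153 200 132 14
```

```text
t: 18.88
tcp_pos: [0.6538, -0.2328, 0.2107]
tool_rot: [0.731, 0.682, 0.002, 0.006]
force: [0.1, -0.4, 1.6]
finger_gap: 1.0
gripper_force: 0.0
t: 18.97
tcp_pos: [0.651, -0.2313, 0.2054]
tool_rot: [0.731, 0.682, 0.0, 0.002]
force: [-0.3, -0.3, -1.0]
finger_gap: 0.997
gripper_force: 0.0
(353, 286, 64, 52) [ 728.9 -416.8] [79.7 75.4] 14.8
(305, 134, 28, 94) [ 649.9 -229.6] [110.   30.3] 85.3
(388, 130, 40, 105) [ 752.4 -239. ] [123.5  35.4] 85.8
t19.02 tcp [ 649.9 -230.8  203.3] N 14 slide [3.18, -0.73, 0.02] ang [-0.0, -0.0, -0.0573] gap 1.0 F 1.1
```

Tube is in its bin: 110x30 at (650,-230), top height consistent. Now over to the angle.

```bash
python3 -m creep '[{"slide":[3.18,-0.73,0],"angular":[0,0,-0.0573],"claw":1},{"slide":[3.18,-0.73,0],"angular":[0,0,-0.0573],"claw":1},{"slide":[3.18,-0.73,0],"angular":[0,0,-0.0573],"claw":1},{"slide":[3.18,-0.73,0],"angular":[0,0,-0.0573],"claw":1},{"slide":[3.18,-0.73,0],"angular":[0,0,-0.0573],"claw":1},{"slide":[3.18,-0.73,0],"angular":[0,0,-0.0573],"claw":1},{"slide":[3.18,-0.73,0],"angular":[0,0,-0.0573],"claw":1}]';  python3 -m creep '[{"slide":[3.18,-0.73,0],"angular":[0,0,-0.0573],"claw":1},{"slide":[3.18,-0.73,0],"angular":[0,0,-0.0573],"claw":1},{"slide":[3.18,-0.73,0],"angular":[0,0,-0.0573],"claw":1},{"slide":[3.18,-0.73,0],"angular":[0,0,-0.0573],"claw":1},{"slide":[3.18,-0.73,0],"angular":[0,0,-0.0573],"claw":1},{"slide":[3.18,-0.73,0],"angular":[0,0,-0.0573],"claw":1},{"slide":[3.18,-0.73,0],"angular":[0,0,-0.0573],"claw":1},{"slide":[0,0,0],"angular":[0,0,0],"claw":1},{"slide":[0,0,0],"angular":[0,0,0],"claw":1}]';python3 go.py 426 153 60 132 5; python3 ws.py 0.04 w10
python3 - <<'E'
from h import *
im=cv2.imread('pics/w10.png')[100:300,200:440];cv2.imwrite('pics/w10c.png',cv2.resize(im,None,fx=3,fy=3))
E
```

```text
t: 19.6
tcp_pos: [0.5753, -0.0145, 0.2011]
tool_rot: [0.579, 0.815, -0.001, -0.002]
force: [-0.2, 0.7, -0.2]
finger_gap: 0.999
gripper_force: 0.0
t: 20.35
tcp_pos: [0.4232, 0.1536, 0.2021]
tool_rot: [0.406, 0.914, -0.001, -0.002]
force: [1.0, 0.3, 0.7]
finger_gap: 0.996
gripper_force: 0.0
t20.35 tcp [423.2 153.6 202.1] N 5 slide [-0.05, 0.04, 2.84] ang [-0.0008, -0.0006, 0.0005] gap 1.0 F 1.3
(294, 152, 35, 65) [415.4 148.6] [73.6 37.3] -47.4
```

View pics/w10c.png

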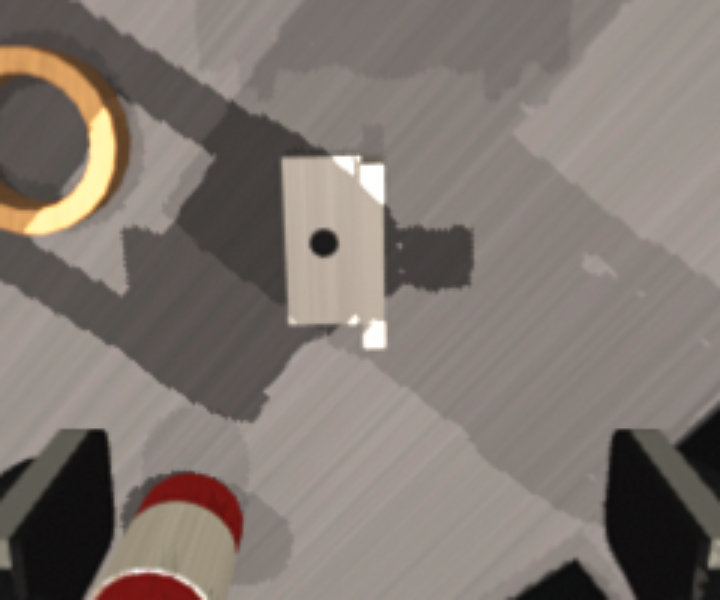

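```bash
python3 - <<'E'
from h import *
C=cam('wrist')
P=cast(C,np.float64([(360,163),(385,163),(386,349),(362,349)])/3+[200,100],.04)*1000;print(P.round(1).tolist(),P.mean(0),np.linalg.norm(P-np.roll(P,-1,0),axis=1))
E
python3 go.py 426 153 60 132 5
```

```text
[[402.0, 179.9, 40.0], [408.7, 186.0, 40.0], [457.4, 133.6, 40.0], [450.5, 127.4, 40.0]] [429.6429592  156.74079597  40.        ] [ 9.11260383 71.51822635  9.29319806 71.52113086]
t20.40 tcp [425.2 153.1 202.5] N 5 slide [-0.01, 0.01, 2.85] ang [-0.0004, -0.0003, 0.0002] gap 1.0 F 0.4
```

```bash
python3 go.py 429.5 156.2 70 132.8 4; python3 -m creep '[{"slide":[-0.05,0.5,3],"angular":[0,0,0],"claw":1},{"slide":[0,0,3.5],"angular":[0,0,0],"claw":1},{"slide":[0,0,3.5],"angular":[0,0,0],"claw":1},{"slide":[0,0,2.5],"angular":[0,0,0],"claw":1},{"slide":[0,0,0.8],"angular":[0,0,-0.01],"claw":1},{"slide":[0,0,0],"angular":[0,0,0],"claw":1},{"slide":[0,0,0],"angular":[0,0,0],"claw":1}]' 60;python3 go.py 429.5 156.2 20 132.8 3
```

```text
t20.40 tcp [425.2 153.1 202.5] N 4 slide [-0.02, 0.14, 3.31] ang [-0.0005, -0.0003, -0.0033] gap 1.0 F 0.4
t: 20.98
tcp_pos: [0.4311, 0.1554, 0.0705]
tool_rot: [0.403, 0.915, -0.0, -0.0]
force: [-0.1, -1.1, 0.5]
finger_gap: 1.001
gripper_force: 0.0
t20.98 tcp [431.1 155.4  70.5] N 3 slide [0.06, -0.02, 1.68] ang [-0.0001, -0.0001, -0.0017] gap 1.0 F 1.2
```

```bash
python3 -m creep '[{"slide":[0.1,-0.05,2],"angular":[0,0,0],"claw":1},{"slide":[0,0,2],"angular":[0,0,0],"claw":1},{"slide":[0,0,1],"angular":[0,0,0],"claw":1},{"slide":[0,0,0],"angular":[0,0,0],"claw":0.2},{"slide":[0,0,0],"angular":[0,0,0],"claw":-0.4},{"slide":[0,0,0],"angular":[0,0,0],"claw":-1},{"slide":[0,0,0],"angular":[0,0,0],"claw":-1},{"slide":[0,0,0],"angular":[0,0,0],"claw":-1},{"slide":[0,0,0],"angular":[0,0,0],"claw":-1},{"slide":[0,0,0],"angular":[0,0,0],"claw":-1}]' 60;python3 go.py 429.5 156.2 20 132.8 3
```

```text
t: 21.82
tcp_pos: [0.4294, 0.1563, 0.0214]
tool_rot: [0.402, 0.916, 0.0, 0.0]
force: [0.6, -0.4, 5.3]
finger_gap: 0.08
gripper_force: 59.7
t21.82 tcp [429.4 156.3  21.4] N 3 slide [-0.0, 0.0, 0.05] ang [0.0002, 0.0002, -0.0013] gap 0.08 F 5.3
```

```bash
python3 -m creep '[{"slide":[0,0,-1],"angular":[0,0,0],"claw":-1},{"slide":[0,0,-2.5],"angular":[0,0,0],"claw":-1},{"slide":[0,0,-3.5],"angular":[0,0,0],"claw":-1},{"slide":[0,0,-3.5],"angular":[0,0,0],"claw":-1},{"slide":[0,0,-3.5],"angular":[0,0,0],"claw":-1},{"slide":[0,0,-2],"angular":[0,0,0],"claw":-1},{"slide":[0,0,0],"angular":[0,0,0],"claw":-1},{"slide":[0,0,0],"angular":[0,0,0],"claw":-1}]'; python3 go.py 667 221 180 89.5 9
```

```text
t: 22.48
tcp_pos: [0.4293, 0.1563, 0.1819]
tool_rot: [0.402, 0.916, 0.001, 0.001]
force: [-0.5, -0.6, -3.3]
finger_gap: 0.077
gripper_force: 58.9
t22.48 tcp [429.3 156.3 181.9] N 9 slide [-0.4, 2.77, 0.03] ang [0.0003, 0.0001, 0.0835] gap 0.08 F 3.3
```

```bash
python3 -m creep '[{"slide":[-0.4,2.77,0.03],"angular":[0,0,0.0835],"claw":-1},{"slide":[-0.4,2.77,0.03],"angular":[0,0,0.0835],"claw":-1},{"slide":[-0.4,2.77,0.03],"angular":[0,0,0.0835],"claw":-1},{"slide":[-0.4,2.77,0.03],"angular":[0,0,0.0835],"claw":-1},{"slide":[-0.4,2.77,0.03],"angular":[0,0,0.0835],"claw":-1},{"slide":[-0.4,2.77,0.03],"angular":[0,0,0.0835],"claw":-1},{"slide":[-0.4,2.77,0.03],"angular":[0,0,0.0835],"claw":-1},{"slide":[-0.4,2.77,0.03],"angular":[0,0,0.0835],"claw":-1},{"slide":[-0.4,2.77,0.03],"angular":[0,0,0.0835],"claw":-1},{"slide":[0,0,0],"angular":[0,0,0],"claw":-1}]';  python3 -m creep '[{"slide":[0,0,0],"angular":[0,0,0],"claw":-1}]'; python3 ws.py 0.05 w11; python3 go.py 667 221 60 89.5 4
```

```text
t: 23.32
tcp_pos: [0.6711, 0.2196, 0.1743]
tool_rot: [0.712, 0.703, 0.0, 0.001]
force: [1.1, 0.1, -2.4]
finger_gap: 0.076
gripper_force: 59.2
t: 23.4
tcp_pos: [0.6661, 0.22, 0.1741]
tool_rot: [0.71, 0.704, -0.002, -0.002]
force: [-0.3, 0.0, -2.7]
finger_gap: 0.08
gripper_force: 59.2
(0, 275, 220, 125) [375.3  78.6] [340.4 148.4] 38.4
(256, 178, 75, 150) [635.  149.5] [176.3  78.9] -88.6
(50, 153, 121, 74) [455.2 225. ] [118.5  57.5] 9.9
(555, 44, 58, 46) [903.5 334. ] [51.4 30.8] 14.5
(479, 0, 119, 315) [884.6 233.3] [310.5  84. ] 89.9
(232, 0, 252, 294) [702.  247.9] [280.1 226. ] 89.2
t23.45 tcp [664.7 220.3 174.4] N 4 slide [0.02, 0.07, 2.86] ang [-0.0018, 0.0003, 0.0001] gap 0.07 F 2.7
```

View pics/w11.png

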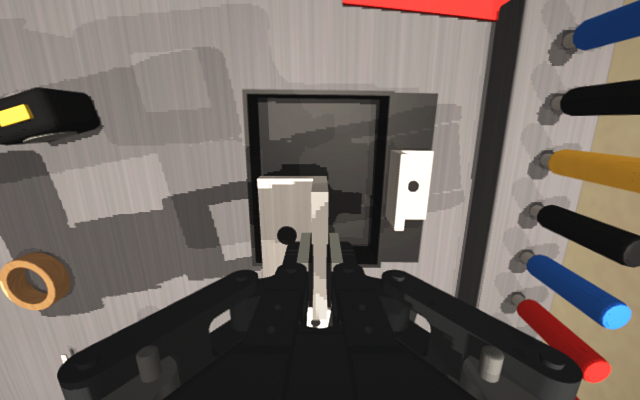

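The angle is held level above its bin, whose rim spans columns 243 to 390 at row 92. I'll move 6 mm forward and lower.

```bash
python3 -m creep '[{"slide":[0,0.7,2],"angular":[0,0,0],"claw":-1},{"slide":[0,0,3.5],"angular":[0,0,0],"claw":-1},{"slide":[0,0,3.5],"angular":[0,0,0],"claw":-1},{"slide":[0,0,2.5],"angular":[0,0,0],"claw":-1},{"slide":[0,0,1.3],"angular":[0,0,0],"claw":-1},{"slide":[0,0,0],"angular":[0,0,0],"claw":-1},{"slide":[0,0,0],"angular":[0,0,0],"claw":-1}]'; python3 -m creep '[{"slide":[0,0,0.4],"angular":[0,0,0],"claw":-1},{"slide":[0,0,0.4],"angular":[0,0,0],"claw":-1},{"slide":[0,0,0.3],"angular":[0,0,0],"claw":-1},{"slide":[0,0,0],"angular":[0,0,0],"claw":-1},{"slide":[0,0,0],"angular":[0,0,0],"claw":-1}]'
```

```text
t: 24.03
tcp_pos: [0.6726, 0.2209, 0.0494]
tool_rot: [0.71, 0.704, -0.001, -0.001]
force: [0.3, 0.4, -2.0]
finger_gap: 0.076
gripper_force: 59.1
t: 24.45
tcp_pos: [0.6738, 0.2208, 0.0395]
tool_rot: [0.71, 0.704, 0.0, 0.0]
force: [0.9, 0.1, -1.7]
finger_gap: 0.071
gripper_force: 59.2
```

```bash
python3 -m creep '[{"slide":[0,0,0.4],"angular":[0,0,0],"claw":-1},{"slide":[0,0,0.4],"angular":[0,0,0],"claw":-1},{"slide":[0,0,0.4],"angular":[0,0,0],"claw":-1},{"slide":[0,0,0.2],"angular":[0,0,0],"claw":-1},{"slide":[0,0,0],"angular":[0,0,0],"claw":-1},{"slide":[0,0,0],"angular":[0,0,0],"claw":-1}]'
```

```text
t: 24.95
tcp_pos: [0.6736, 0.2207, 0.0255]
tool_rot: [0.71, 0.704, -0.0, -0.0]
force: [-1.6, -0.6, 2.7]
finger_gap: 0.076
gripper_force: 59.8
```

Contact on the bin floor. Open, back off, and check everything from above.

```bash
python3 -m creep '[{"slide":[0,0,0],"angular":[0,0,0],"claw":-0.7},{"slide":[0,0,0],"angular":[0,0,0],"claw":-0.5},{"slide":[0,0,0],"angular":[0,0,0],"claw":-0.5},{"slide":[0,0,-2],"angular":[0,0,0],"claw":-0.5},{"slide":[0,0,-3],"angular":[0,0,0],"claw":-0.5},{"slide":[0,0,-4],"angular":[0,0,0],"claw":-0.5},{"slide":[0,0,-4],"angular":[0,0,0],"claw":0},{"slide":[0,0,-4],"angular":[0,0,0],"claw":0},{"slide":[0,0,-1],"angular":[0,0,0],"claw":0},{"slide":[0,0,0],"angular":[0,0,0],"claw":0}]';python3 -m creep '[{"slide":[0,0,0],"angular":[0,0,0],"claw":0},{"slide":[0,0,0],"angular":[0,0,0],"claw":0}]'
python3 - <<'E'
from h import *
a=viewer.snapshot('wrist')[60:340,180:500];b=viewer.snapshot('side')[60:340,150:470]
cv2.imwrite('pics/end.png',cv2.resize(np.hstack([a,b]),(800,350)))
E
```

```text
t: 25.78
tcp_pos: [0.6767, 0.2214, 0.2106]
tool_rot: [0.71, 0.704, 0.004, 0.003]
force: [1.2, 1.0, 0.6]
finger_gap: 0.502
gripper_force: 0.0
t: 25.95
tcp_pos: [0.6721, 0.2205, 0.2025]
tool_rot: [0.71, 0.704, -0.002, -0.001]
force: [-1.2, -0.9, -1.1]
finger_gap: 0.497
gripper_force: 0.0
```

View pics/end.png

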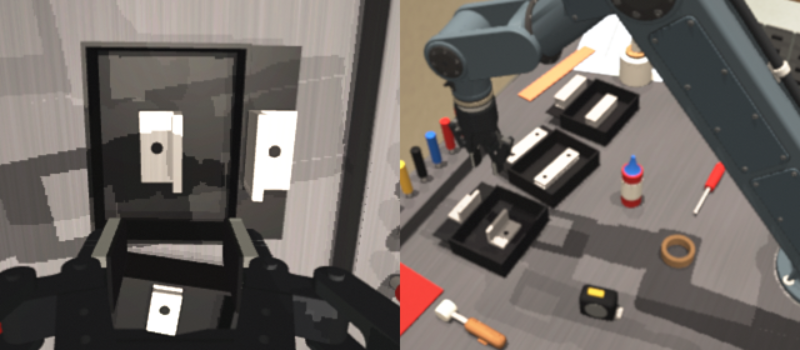

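The angle stands flat in its bin (left view, around (158,150)). The right view shows the tube, both straps and the angle in their own bins, and the bottle, tape and roller still upright.

```bash
python3 -c "
from station import ticket
print(ticket.sign_off())"
```

```text
the job is handed in; nothing more can be done
None
```

All four pieces were laid down in their matching bins (both straps stacked in the strap bin, the tube and angle each in their own), the bystanders were never touched, and the job was handed in at about 26 s; the sign-off returned no verdict.

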